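Slide open the desiccator and put the test cassettes away

TASK

Put the two blue test cassettes away in the amber glass desiccator. Open it the proper way: without touching the knob or dragging the base along, push the lid about 3 cm sideways across its flange to break the seal, and only then lift it off by the knob, keep it level, and set it down gently, rim down, in the middle of the black mat. Lay the cassettes flat with their windows up on the white plate inside, side by side, parallel and level with each other with both sample wells at the same end; leave the lid off and do not disturb the four bottles and jars round the desiccator.

Things in the scene. Friction and masses are not known exactly. Their poses are not given: they have to be found in the camera images.
- base: Amber glass desiccator base, loose, 1.5 kg, round about z; origin at the centre of its underside. Foot 58 mm radius. Flange on top: 80 mm outer, 63 mm inner radius, 12 mm thick, flat top 95 mm above the origin. Wall below it: 68 mm outer, 63 mm inner radius. White flat plate inside, 63 mm radius, top 60 mm above the origin (35 mm below the flange top).
- lid: Domed amber glass lid, 0.6 kg, round about z; origin at the centre of its flat underside. Starts centred on the base flange, just lying there (no lip): slides on it any way at 2 to 5 N, stays flat up to 45 mm off-centre. Flange 80 mm radius, 0 to 12 mm above the origin; dome 68 mm radius at 12 mm, 48 mm at 42 mm, 20 mm at 50 mm above it.
- lid_knob: Black round knob fixed on the middle of the lid. Its origin is that of the lid (centre of the lid's underside). Neck 11 mm in radius from 50 to 56 mm above the origin, head 16 mm in radius from 62 to 80 mm: grip the head 32 mm across.
- mat: Square black rubber mat 230 x 230 x 4 mm fixed to the bench, sides along world x and y; origin at the centre of its underside (bench height), top 4 mm above.
- cassette1: Blue rapid-test cassette lying on the bench, window up, 70 x 20 x 7 mm (x, y, z), 12 g; origin at the centre of its underside, x along its length towards the round white sample well, z up. The white rectangular window lies near its middle.
- cassette2: Second, identical blue test cassette: 70 x 20 x 7 mm, origin at the centre of its underside, x towards its sample well, z up.
- cassette1_well (a point): Centre of the round sample well of cassette1, on its top face, 24 mm from the middle along +x.
- cassette2_well (a point): Centre of the round sample well of cassette2, on its top face, 24 mm from the middle along +x.
- reagent_bottle: Bystander beside the desiccator: upright amber bottle with orange label and red cap, 33 mm in radius, 150 mm tall; origin at the centre of its underside.
- saline_bottle: Bystander beside the desiccator: upright white bottle with red cap, 31 mm in radius, 160 mm tall; origin at the centre of its underside.
- specimen_jar: Bystander beside the desiccator: white jar with red cap, 22 mm in radius, 62 mm tall; origin at the centre of its underside.
- stain_jar: Bystander beside the desiccator: amber jar with orange label and black cap, 22 mm in radius, 58 mm tall; origin at the centre of its underside.
Mind the look-alikes: they are no part of the job. Leave any green or yellow look-alike of the cassette1 alone. What is shaped like the cassette2 but turquoise is not meant.

How it is judged:
By the outcome, as a careful person would: the job done as asked, in the order asked, and still so for the second after the job is handed in, with the robot touching nothing.
It also fails if it takes over 72 s, if anything falls off the work surface, if the arm or the gripper's body presses on something with over 40 N, if the wrist force passes 120 N, or if a joint passes its speed limit or range.

ROBOT

A 6-joint arm with a two-finger parallel gripper is mounted at the origin on the work surface. World frame = base frame: x ahead of the robot, y to its left, z up, the work surface at z = 0. Lengths are in m, angles in rad, forces in N, time in s.
With the tool pointing down it reaches from about 0.4 to 0.925 m from the base axis. Payload 3.4 kg.
Tool frame: the origin (TCP) lies at the very end of the fingers, on their centre line; the grasp point (between the pads) lies 19 mm behind it; z points along the fingers, y is the line along which they close (so a half turn about z gives the same grasp; the last joint's range is limited). The gripper opens to 85 mm and grips with 20 to 120 N. Pads are 22 mm wide; open, the fingers measure 114 mm over their backs; the gripper's body (76 mm by 85 mm) begins 54 mm behind the grasp point. The pads swing forward as they close: fully open they stand 13 mm farther back than shut.
Start: joints at [-1.413, 0.307, 1.506, -0, 1.328, -0.073], TCP at [0.132, -0.56, 0.231] pointing down, gripper open.
Joint ranges: [-3.12, 3.12], [-1.05, 2.28], [0.14, 2.33], [-1.42, 4.57], [0.1, 2.73], [-2.68, 2.68]. Speed limits (rad/s): [2.57, 2.57, 3.14, 3.14, 3.14, 3.14].

INTERFACE

Orientations are given as [roll, pitch, yaw] about the fixed x, y, z axes, in that order (R = Rz(yaw) Ry(pitch) Rx(roll)).
In Python, from workcell import observe, grab_frame, finish_job, find_in, mark_of gives the robot as it stands. The module is installed in compiled form; this text tells all that it offers.
- The arm moves only by the shell command python3 -m inch 'ROWS' [FORCE]. ROWS is JSON, a list of rows, each an object of numbers: "tx", "ty", "tz": the shift along the tool's x, y, z as a fraction of full scale; "wx", "wy", "wz": the turn, a rotation vector about the tool's x, y, z as a fraction of full scale; "fingers": the opening, from -1 (shut) to 1 (fully open). A call has 1 to 12 rows; each row shifts and turns the commanded pose from where the row before left it, along the tool's axes as they then stand; what a row does not reach is not made up. Full scale, the value 1, is 0.5 m for a shift and 180 degrees for a turn. A row lasts 1/10 s, in which the tool goes at most 50 mm and 8.59 degrees, less where a joint would pass 70% of its speed; a pose out of reach is approached as far as the arm can. A call with a number of a shift or a turn outside -1 to 1 is refused whole. A call with a gripper value outside its range is refused whole. The fingers move at their own pace and stop on an object; FORCE is the grip in N (left out, the last holds). Time passes only in rows, so rows that do not move let the fingers close. It gives the time, the measured TCP pose, the force, the opening and the grip force at its end, in the units of the state.
- observe(): the state, without advancing time (a new reading comes with each control period).
- grab_frame(name): name is "scene" or "top"; returns a dict with "image" (400x640x3 uint8, red, green, blue), "z_map" (400x640 float32, m along the optical axis (not along the pixel's ray), 0 where there is no reading), "mtx" (3x3 intrinsics, pixels), "rvec" (rotation vector, rad) and "tvec" (3), from world to camera coordinates, as OpenCV has them. Camera axes: x right, y down, z forward; pixel columns grow to the right and rows downward; lengths in m; the calibration is good to about 2 mm. A picture is of the moment at which its call begins.
- finish_job(): hands the job in; it is judged then, once.
Trained networks look in a picture, given as the dict that the camera call returned (one of the last four; its "shot" number tells which), for a name from the list of things; names that differ only in an ending like _2 or _b are one class to them, and where a whole thing is asked for, a point or a joint stands for the part that bears it (a point fixed in the world has none). Each returns a list of dicts, best first, with "conf" (0 to 1); they miss things now and then, are a little off and sometimes report something else, mostly with a low value. They report only what shows in the picture. A call takes as long as a camera call. They do not tell look-alikes from the thing itself.
- find_in(picture, query): "box" ([centre column, centre row, width, height] in pixels, round what is visible of it).
- mark_of(picture, query): "location" ([column, row] in pixels: a listed point, or the origin of a listed thing).
The state is a dict: "clock": time; "joint_pos": joint angles; "qd": joint speeds; "joint_efforts": joint torques, N m; "position": TCP position; "orientation": TCP orientation; "force": force on the tool from outside, world axes, zero at the start; "ft_torque": the same for the moment, N m; "width": opening from 0.0 (shut) to 1.0 (fully open); "grip_force": force on a finger pad.
Only numpy, scipy, OpenCV 4.12 (cv2) and the standard library are available. Lean on these libraries where they do the work, as an engineer would, in place of code of your own. Each camera call takes 0.05 s, during which the arm holds its last target. There are 200 camera calls.

## Working session

There is one attempt and no reset: what is moved stays moved. The work goes in short steps, Python scripts to look and compute and a shell command to move; the robot and the scene stay as the last step left them, time stands still between calls to the robot, and variables do not carry over. Pictures are saved under pics/ and viewed, at most 10 in all, crops included, and the job is handed in when it is done.

```bash
mkdir -p pics; cat > h.py <<'E'
import numpy as np, cv2
from workcell import *
from scipy.spatial.transform import Rotation as R
def snap(n,f=None):
    p=grab_frame(n)
    if f: cv2.imwrite('pics/'+f,p['image'][:,:,::-1])
    return p
def Rt(p): return cv2.Rodrigues(np.array(p['rvec'],float))[0],np.array(p['tvec'],float).ravel()
def ray(p,uv,z):
    Rm,t=Rt(p); d=Rm.T@np.linalg.solve(p['mtx'],[uv[0],uv[1],1]); c=-Rm.T@t
    return c+d*(z-c[2])/d[2]
def cloud(p):
    Rm,t=Rt(p); v,u=np.mgrid[:400,:640]; z=p['z_map']
    X=np.linalg.inv(p['mtx'])@np.stack([u.ravel(),v.ravel(),np.ones(u.size)])*z.ravel()
    return ((Rm.T@(X-t[:,None])).T).reshape(400,640,3)
E
python3 - <<'E'
from h import *
s=observe();print({k:np.round(v,3) for k,v in s.items()})
a=snap('top','top0.png');b=snap('scene','scene0.png')
for n,p in(('top',a),('scene',b)):
    Rm,t=Rt(p);print(n,'cam',-Rm.T@t)
for q in ['base','lid','lid_knob','mat','cassette1','cassette1_well','reagent_bottle','saline_bottle','specimen_jar','stain_jar']:
    print(q,[(np.round(m['location']).tolist(),round(m['conf'],2)) for m in mark_of(a,q)][:6])
E
```

```text
{'clock': np.float64(0.0), 'joint_pos': array([-1.413,  0.308,  1.508,  0.   ,  1.328, -0.073]), 'qd': array([ 0.001,  0.   , -0.001,  0.   , -0.001, -0.001]), 'joint_efforts': array([-0.0000e+00, -4.5755e+01, -2.5191e+01, -0.0000e+00,  1.3000e-02,
        0.0000e+00]), 'position': array([ 0.131, -0.559,  0.23 ]), 'orientation': array([-3.14 , -0.   ,  0.231]), 'force': array([ 0.16 , -0.276, -0.175]), 'ft_torque': array([ 0.023, -0.03 ,  0.02 ]), 'grip_force': np.float64(0.0), 'width': np.float64(1.001)}
top cam [ 0.38061784 -0.00345844  1.02037511]
scene cam [0.96775527 0.84943226 0.91316108]
base []
lid [([184.0, 189.0], 0.79)]
lid_knob [([181.0, 190.0], 0.56), ([244.0, 196.0], 0.55), ([297.0, 164.0], 0.21)]
mat [([424.0, 207.0], 0.97), ([180.0, 192.0], 0.16)]
cassette1 [([299.0, 221.0], 0.68), ([302.0, 169.0], 0.68), ([342.0, 179.0], 0.63), ([347.0, 232.0], 0.62), ([304.0, 259.0], 0.47)]
cassette1_well [([354.0, 228.0], 0.76), ([310.0, 253.0], 0.74), ([292.0, 218.0], 0.46)]
reagent_bottle [([183.0, 246.0], 0.57), ([297.0, 166.0], 0.35)]
saline_bottle [([247.0, 197.0], 0.68)]
specimen_jar [([142.0, 191.0], 0.96)]
stain_jar [([198.0, 140.0], 0.54)]
```

View pics/top0.png

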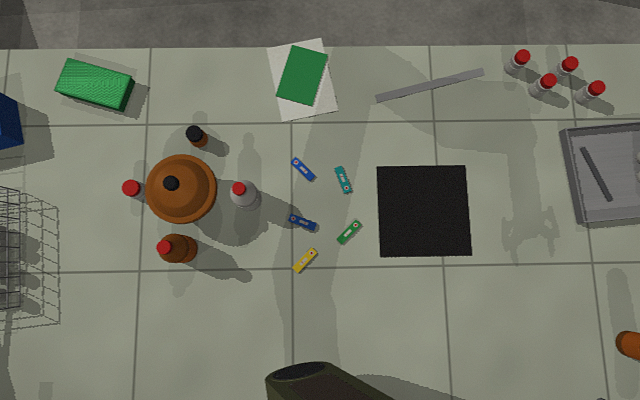

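View pics/scene0.png

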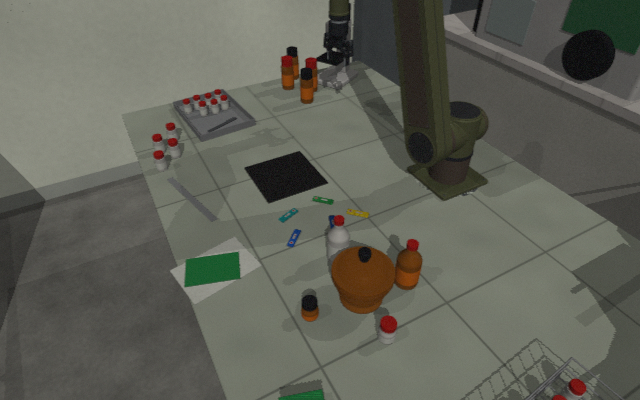

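Both pictures show the scene. In the top view the candidates are blue cassettes at (302,169) and (303,222), turquoise at (343,179), green at (349,232) and yellow at (305,260). I choose the two blue ones. The desiccator is at (181,188), ringed by a black-capped jar (195,135), a red-capped jar (132,188), the white bottle (243,194) and the amber bottle (177,248). The mat is at (424,211).

```bash
cat > m.py <<'E'
from h import *
a=snap('top');b=snap('scene')
im=a['image'];C=cloud(a);Cb=cloud(b)
cv2.imwrite('pics/crop0.png',cv2.resize(im[145:280,265:385,::-1],None,fx=4.4,fy=4.4,interpolation=cv2.INTER_CUBIC))
hsv=cv2.cvtColor(im,cv2.COLOR_RGB2HSV)
def cass(ctr):
    m=(hsv[...,0]>108)&(hsv[...,0]<125)&(hsv[...,1]>150)
    n,l,st,ce=cv2.connectedComponentsWithStats(cv2.morphologyEx(m.astype(np.uint8),cv2.MORPH_CLOSE,np.ones((9,9))))
    for i in range(1,n):
        if 60<st[i,4]<600 and 280<ce[i][0]<330:
            pts=np.argwhere(l==i)[:,::-1]
            P=np.array([ray(a,p,.007)[:2] for p in pts]).astype(np.float32)
            print('cass px',ce[i],st[i,4],cv2.minAreaRect(P*1000), 'z',np.median([C[v,u,2] for u,v in pts]))
cass(0)
for m in mark_of(a,'cassette1_well'): print('well',m['location'],ray(a,m['location'],.007),m['conf'])
def circ(P):
    A=np.c_[2*P[:,:2],np.ones(len(P))];s=np.linalg.lstsq(A,(P[:,:2]**2).sum(1),rcond=None)[0]
    return s[:2],np.sqrt(s[2]+s[:2]@s[:2])
# mat
m=(im.max(2)<45);n,l,st,ce=cv2.connectedComponentsWithStats(m[150:270,360:490].astype(np.uint8))
i=1+st[1:,4].argmax();pts=np.argwhere(l==i)[:,::-1]+[360,150]
print('mat',cv2.minAreaRect(np.array([ray(a,p,.004)[:2] for p in pts],np.float32)))
# by height clouds around the desiccator
for nm,D in(('top',C),('scene',Cb)):
    Q=D.reshape(-1,3);ok=np.isfinite(Q).all(1)&(abs(Q[:,0]-.45)<.3)&(Q[:,1]>.1)&(Q[:,1]<.65);Q=Q[ok]
    h,_=np.histogram(Q[:,2],np.arange(0,.22,.01));print(nm,h)
    np.save(nm+'.npy',Q)
for q in ['lid_knob','reagent_bottle','saline_bottle','specimen_jar','stain_jar']:
    for nm,p,D in(('top',a,C),('scene',b,Cb)):
        for f in find_in(p,q)[:2]:
            u,v,w,h=map(float,f['box']);
            x0,x1,y0,y1=[int(k) for k in (u-w/2,u+w/2,v-h/2,v+h/2)]
            P=D[max(y0,0):y1,x0:x1].reshape(-1,3);P=P[P[:,2]<.3];zt=np.percentile(P[:,2],99);T=P[P[:,2]>zt-.008]
            print(q,nm,round(f['conf'],2),np.round(f['box']),'ztop',zt.round(3),'topctr',((T.max(0)+T.min(0))/2).round(3),np.ptp(T,axis=0).round(3))
E
python3 m.py
```

```text
cass px [302.34  168.615] 200 ((614.8558959960938, 20.340621948242188), (68.99549102783203, 19.605981826782227), 45.28549575805664) z 0.006650530895535479
cass px [301.66336634 221.56930693] 202 ((479.7393493652344, 23.167957305908203), (67.05318450927734, 18.93402099609375), 68.53116607666016) z 0.006533564801905743
well [309.9, 252.8] [0.40265038 0.00424714 0.007     ] 0.77
well [293.9, 217.3] [0.49084544 0.04284387 0.007     ] 0.48
well [353.2, 225.1] [ 0.4690502  -0.10429194  0.007     ] 0.48
mat ((0.5049816370010376, -0.28202110528945923), (0.22689677774906158, 0.22866159677505493), 89.97752380371094)
top [20039    78   123   149    86   318   256    77   105   285  1493   525
   677  1043   770   152    86   171     0     0     0]
scene [13934   287   215   186   153   430   371   138   217   328  1000   449
   473   664   484   109    68   103     0     0     0]
lid_knob top 0.73 [171. 185.  17.  14.] ztop 0.177 topctr [0.548 0.295 0.174] [0.025 0.032 0.009]
lid_knob top 0.45 [177. 245.  44.  29.] ztop 0.152 topctr [0.417 0.311 0.148] [0.029 0.029 0.009]
lid_knob scene 0.72 [3
[... 303 characters left out ...]
op 0.66 [245. 194.  37.  28.] ztop 0.162 topctr [0.539 0.154 0.159] [0.027 0.028 0.008]
saline_bottle top 0.18 [303. 223.  29.  16.] ztop 0.01 topctr [0.478 0.023 0.007] [0.038 0.07  0.01 ]
saline_bottle scene 0.82 [340. 239.  25.  53.] ztop 0.161 topctr [0.543 0.156 0.159] [0.026 0.028 0.011]
specimen_jar top 0.65 [134. 192.  21.  20.] ztop 0.065 topctr [0.561 0.427 0.062] [0.035 0.038 0.01 ]
specimen_jar scene 0.88 [388. 330.  17.  29.] ztop 0.065 topctr [0.566 0.43  0.061] [0.039 0.039 0.009]
stain_jar top 0.92 [196. 138.  19.  21.] ztop 0.061 topctr [0.694 0.283 0.057] [0.036 0.039 0.008]
stain_jar scene 0.59 [309. 308.  20.  26.] ztop 0.061 topctr [0.7   0.287 0.058] [0.039 0.04  0.009]
```

View pics/crop0.png

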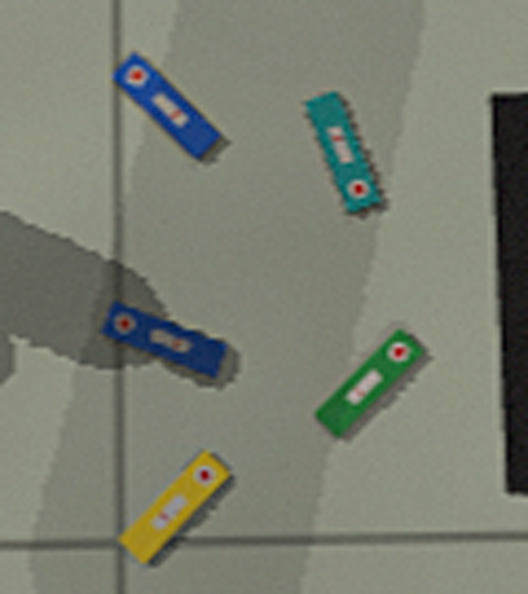

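The crop confirms both blue cassettes, windows up, with their wells at the upper-left ends (crop 137,75 and 125,323). Next I refine the lid centre and work out the move to the push start. I push diagonally (+x+y), away from the two tall bottles.

```bash
cat >> h.py <<'E'
def go(xyz,yaw_deg,quiet=False):
    s=observe();p=np.array(s['position']);Rm=R.from_euler('xyz',s['orientation']).as_matrix()
    yaw=np.degrees(s['orientation'][2]);d=(yaw_deg-yaw+180)%360-180
    Rn=R.from_euler('xyz',[np.pi,0,np.radians(yaw_deg)])
    rv=(R.from_matrix(Rm).inv()*Rn).as_rotvec()/np.pi
    print('t',round(float(s['clock']),2),'at',p.round(4),'rpy',np.degrees(s['orientation']).round(2),'F',np.round(s['force'],1),'w',round(float(s['width']),3))
    print(' turn w(total)',rv.round(4),'then shift(total)',(Rn.as_matrix().T@(np.array(xyz)-p)/.5).round(4))
E
python3 - <<'E'
from h import *
from scipy.optimize import least_squares
for nm in('top','scene'):
    Q=np.load(nm+'.npy');c0=np.array([.551,.297])
    r=np.hypot(*(Q[:,:2]-c0).T)
    for lo,hi,rad in((.086,.104,.080),(.162,.174,.016)):
        m=(Q[:,2]>lo)&(Q[:,2]<hi)&(abs(r-rad)<.012);P=Q[m]
        f=least_squares(lambda c:np.hypot(*(P[:,:2]-c).T)-rad,c0,loss='soft_l1',f_scale=.002)
        print(nm,lo,m.sum(),f.x.round(4),'rms',np.sqrt(np.mean(f.fun**2)).round(4))
    m=(r>.071)&(r<.077)&(Q[:,2]>.09);print(' lid flange top z',np.median(Q[m,2]).round(4))
go([.50,-.2,.23],45)
E
```

```text
top 0.086 185 [0.5516 0.2953] rms 0.0031
top 0.162 114 [0.5517 0.2958] rms 0.0042
 lid flange top z 0.1066
scene 0.086 295 [0.5528 0.2956] rms 0.0016
scene 0.162 94 [0.5531 0.2955] rms 0.004
 lid flange top z 0.1067
t 1.25 at [ 0.1315 -0.5598  0.2313] rpy [-180.      0.     13.22] F [ 1.  -0.3 -0.6] w 1.0
 turn w(total) [-0.      0.     -0.1765] then shift(total) [1.0299 0.0124 0.0026]
```

```bash
python3 -m inch '[{"wz":-0.044,"fingers":-1},{"wz":-0.044},{"wz":-0.044},{"wz":-0.044},{"tx":0.05},{"tx":0.09},{"tx":0.098},{"tx":0.098},{"tx":0.098},{"tx":0.098},{"tx":0.098},{"tx":0.098}]' 60
python3 -m inch '[{"tx":0.098},{"tx":0.098},{"tx":0.098},{"tx":0.04,"ty":-0.05},{"tx":0.057,"ty":-0.067},{"tx":0.06,"ty":-0.07},{"tx":0.06,"ty":-0.07},{"tx":0.06,"ty":-0.07},{"tx":0.06,"ty":-0.07},{"tx":0.06,"ty":-0.07},{"tx":0.06,"ty":-0.07},{"tx":0.03,"ty":-0.03}]'
python3 -c "
from h import *
go([.474,.218,.101],45)"
```

```text
t 1.25 at [ 0.1315 -0.5598  0.2313] rpy [-180.      0.     13.22] F [ 1.  -0.3 -0.6] w 1.0
 turn w(total) [-0.      0.     -0.1765] then shift(total) [ 1.5843 -0.6155  0.2606]invalid input at $[0]: expected keys tx, ty, tz, wx, wy, wz, fingers
invalid input at $[0]: expected keys tx, ty, tz, wx, wy, wz, fingers
```

```bash
python3 -m inch '[{"tx":0,"ty":0,"tz":0,"wx":0,"wy":0,"wz":-0.044,"fingers":-1},{"tx":0,"ty":0,"tz":0,"wx":0,"wy":0,"wz":-0.044,"fingers":-1},{"tx":0,"ty":0,"tz":0,"wx":0,"wy":0,"wz":-0.044,"fingers":-1},{"tx":0,"ty":0,"tz":0,"wx":0,"wy":0,"wz":-0.044,"fingers":-1},{"tx":0.06,"ty":0,"tz":0,"wx":0,"wy":0,"wz":0,"fingers":-1},{"tx":0.09,"ty":0,"tz":0,"wx":0,"wy":0,"wz":0,"fingers":-1},{"tx":0.098,"ty":0,"tz":0,"wx":0,"wy":0,"wz":0,"fingers":-1},{"tx":0.098,"ty":0,"tz":0,"wx":0,"wy":0,"wz":0,"fingers":-1},{"tx":0.098,"ty":0,"tz":0,"wx":0,"wy":0,"wz":0,"fingers":-1},{"tx":0.098,"ty":0,"tz":0,"wx":0,"wy":0,"wz":0,"fingers":-1},{"tx":0.098,"ty":0,"tz":0,"wx":0,"wy":0,"wz":0,"fingers":-1},{"tx":0.098,"ty":0,"tz":0,"wx":0,"wy":0,"wz":0,"fingers":-1}]' 60
python3 -c "
from h import *
go([.50,-.2,.23],45)
go([.474,.218,.23],45)"
```

```text
clock: 2.45
position: [0.3941, -0.2978, 0.2316]
orientation: [3.141, -0.0, 0.784]
force: [0.5, -0.1, 0.3]
width: 0.003
grip_force: 0.0
t 2.45 at [ 0.3941 -0.2978  0.2316] rpy [179.95  -0.    44.89] F [ 0.5 -0.1  0.3] w 0.003
 turn w(total) [ 0.0003 -0.     -0.0006] then shift(total) [0.2881 0.0115 0.0032]
t 2.45 at [ 0.3941 -0.2978  0.2316] rpy [179.95  -0.    44.89] F [ 0.5 -0.1  0.3] w 0.003
 turn w(total) [ 0.0003 -0.     -0.0006] then shift(total) [ 0.8425 -0.6164  0.0032]
```

```bash
python3 -m inch '[{"tx":0.07,"ty":-0.051,"tz":0,"wx":0,"wy":0,"wz":0,"fingers":-1},{"tx":0.07,"ty":-0.051,"tz":0,"wx":0,"wy":0,"wz":0,"fingers":-1},{"tx":0.07,"ty":-0.051,"tz":0,"wx":0,"wy":0,"wz":0,"fingers":-1},{"tx":0.07,"ty":-0.051,"tz":0,"wx":0,"wy":0,"wz":0,"fingers":-1},{"tx":0.07,"ty":-0.051,"tz":0,"wx":0,"wy":0,"wz":0,"fingers":-1},{"tx":0.07,"ty":-0.051,"tz":0,"wx":0,"wy":0,"wz":0,"fingers":-1},{"tx":0.07,"ty":-0.051,"tz":0,"wx":0,"wy":0,"wz":0,"fingers":-1},{"tx":0.07,"ty":-0.051,"tz":0,"wx":0,"wy":0,"wz":0,"fingers":-1},{"tx":0.07,"ty":-0.051,"tz":0,"wx":0,"wy":0,"wz":0,"fingers":-1},{"tx":0.07,"ty":-0.051,"tz":0,"wx":0,"wy":0,"wz":0,"fingers":-1},{"tx":0.07,"ty":-0.051,"tz":0,"wx":0,"wy":0,"wz":0,"fingers":-1},{"tx":0.04,"ty":-0.04,"tz":0,"wx":0,"wy":0,"wz":0,"fingers":-1}]' 60
python3 -c "
from h import *
go([.474,.218,.101],45)"
```

```text
clock: 3.65
position: [0.4684, 0.2025, 0.2315]
orientation: [3.141, -0.002, 0.785]
force: [-0.2, -1.1, -0.0]
width: -0.001
grip_force: 0.0
t 3.65 at [0.4684 0.2025 0.2315] rpy [ 1.7999e+02 -1.1000e-01  4.5000e+01] F [-0.2 -1.1 -0. ] w -0.001
 turn w(total) [ 0.0001 -0.0006 -0.    ] then shift(total) [ 0.0298 -0.0141  0.2611]
```

```bash
python3 -m inch '[{"tx":0,"ty":0,"tz":0.06,"wx":0,"wy":0,"wz":0,"fingers":-1},{"tx":0,"ty":0,"tz":0.07,"wx":0,"wy":0,"wz":0,"fingers":-1},{"tx":0,"ty":0,"tz":0.07,"wx":0,"wy":0,"wz":0,"fingers":-1},{"tx":0,"ty":0,"tz":0.045,"wx":0,"wy":0,"wz":0,"fingers":-1},{"tx":0,"ty":0,"tz":0,"wx":0,"wy":0,"wz":0,"fingers":-1},{"tx":0,"ty":0,"tz":0,"wx":0,"wy":0,"wz":0,"fingers":-1}]'
python3 -c "
from h import *
go([.474,.218,.101],45)"
```

```text
clock: 4.25
position: [0.4678, 0.1995, 0.109]
orientation: [-3.141, 0.0, 0.784]
force: [0.4, -0.5, 0.1]
width: 0.004
grip_force: 0.0
t 4.25 at [0.4678 0.1995 0.109 ] rpy [-1.7999e+02  3.0000e-02  4.4900e+01] F [ 0.4 -0.5  0.1] w 0.004
 turn w(total) [-0.0001  0.0001 -0.0005] then shift(total) [ 0.0349 -0.0174  0.0159]
```

```bash
python3 -m inch '[{"tx":0.03,"ty":-0.0174,"tz":0.0155,"wx":0,"wy":0,"wz":0,"fingers":-1},{"tx":0,"ty":0,"tz":0,"wx":0,"wy":0,"wz":0,"fingers":-1},{"tx":0,"ty":0,"tz":0,"wx":0,"wy":0,"wz":0,"fingers":-1}]'
python3 -c "
from h import *
c=np.array([.5522,.2955]);k=(-91+30)/1000*.7071
go([c[0]+k,c[1]+k,.101],45)"
```

```text
clock: 4.55
position: [0.4731, 0.2171, 0.102]
orientation: [3.141, -0.002, 0.785]
force: [-0.4, -0.1, 0.3]
width: 0.005
grip_force: 0.0
t 4.55 at [0.4731 0.2171 0.102 ] rpy [ 1.7995e+02 -1.1000e-01  4.4960e+01] F [-0.4 -0.1  0.3] w 0.005
 turn w(total) [ 0.0003 -0.0006 -0.0002] then shift(total) [0.1007 0.0011 0.002 ]
```

```bash
python3 -m inch '[{"tx":0.016,"ty":0,"tz":0.001,"wx":0,"wy":0,"wz":0,"fingers":-1},{"tx":0.01,"ty":0,"tz":0,"wx":0,"wy":0,"wz":0,"fingers":-1},{"tx":0.01,"ty":0,"tz":0,"wx":0,"wy":0,"wz":0,"fingers":-1},{"tx":0.01,"ty":0,"tz":0,"wx":0,"wy":0,"wz":0,"fingers":-1},{"tx":0.01,"ty":0,"tz":0,"wx":0,"wy":0,"wz":0,"fingers":-1}]'
python3 -c "
from h import *
c=np.array([.5522,.2955]);k=(-91+30)/1000*.7071
go([c[0]+k,c[1]+k,.101],45)"
```

```text
clock: 5.05
position: [0.4902, 0.2349, 0.1002]
orientation: [-3.141, 0.005, 0.784]
force: [-4.5, -4.3, 3.6]
width: -0.001
grip_force: 2.8
t 5.05 at [0.4902 0.2349 0.1002] rpy [-179.95    0.27   44.92] F [-4.5 -4.3  3.6] w -0.001
 turn w(total) [-0.0003  0.0015 -0.0004] then shift(total) [ 0.0514  0.0019 -0.0016]
```

```bash
python3 -m inch '[{"tx":0.006,"ty":0,"tz":0,"wx":0,"wy":0,"wz":0,"fingers":-1},{"tx":0.007,"ty":0,"tz":0,"wx":0,"wy":0,"wz":0,"fingers":-1},{"tx":0.007,"ty":0,"tz":0,"wx":0,"wy":0,"wz":0,"fingers":-1},{"tx":0.007,"ty":0,"tz":0,"wx":0,"wy":0,"wz":0,"fingers":-1}]'
python3 - <<'E'
from h import *
from scipy.optimize import least_squares
c=np.array([.5522,.2955]);k=(-91+30)/1000*.7071
go([c[0]+k,c[1]+k,.101],45)
b=snap('scene','push1.png')
E
```

```text
clock: 5.45
position: [0.4999, 0.2445, 0.1002]
orientation: [-3.141, 0.004, 0.784]
force: [-3.1, -3.0, 2.7]
width: -0.001
grip_force: 2.6
t 5.45 at [0.4999 0.2445 0.1002] rpy [-179.95    0.23   44.91] F [-3.1 -3.   2.7] w -0.001
 turn w(total) [-0.0003  0.0013 -0.0005] then shift(total) [ 0.0241  0.0018 -0.0016]
```

View pics/push1.png

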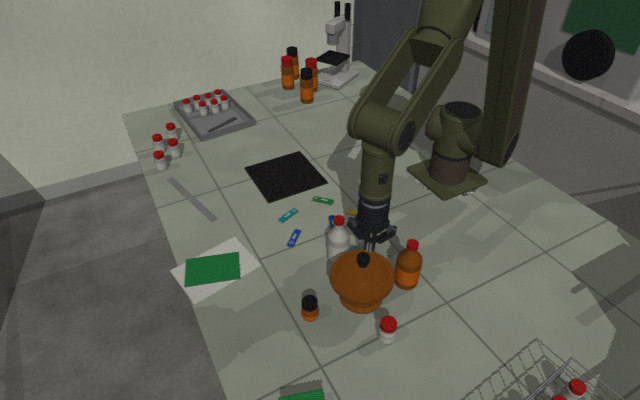

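The lid (knob at 363,260) is sliding on the base, and the base foot still shows at (362,305). I finish the push, back off and measure.

```bash
python3 -m inch '[{"tx":0.007,"ty":0,"tz":0,"wx":0,"wy":0,"wz":0,"fingers":-1},{"tx":0.007,"ty":0,"tz":0,"wx":0,"wy":0,"wz":0,"fingers":-1},{"tx":0.007,"ty":0,"tz":0,"wx":0,"wy":0,"wz":0,"fingers":-1},{"tx":0.004,"ty":0,"tz":0,"wx":0,"wy":0,"wz":0,"fingers":-1},{"tx":0,"ty":0,"tz":0,"wx":0,"wy":0,"wz":0,"fingers":-1},{"tx":-0.02,"ty":0,"tz":0,"wx":0,"wy":0,"wz":0,"fingers":-1},{"tx":-0.04,"ty":0,"tz":-0.01,"wx":0,"wy":0,"wz":0,"fingers":-1},{"tx":0,"ty":0,"tz":-0.09,"wx":0,"wy":0,"wz":0,"fingers":-1},{"tx":0,"ty":0,"tz":-0.09,"wx":0,"wy":0,"wz":0,"fingers":1},{"tx":0,"ty":0,"tz":-0.05,"wx":0,"wy":0,"wz":0,"fingers":1},{"tx":0,"ty":0,"tz":0,"wx":0,"wy":0,"wz":0,"fingers":1}]'
cat > lidfit.py <<'E'
from h import *
from scipy.optimize import least_squares
def fit(Q,lo,hi,rad,c0,tol=.01):
    c=np.array(c0,float)
    for _ in range(4):
        r=np.hypot(*(Q[:,:2]-c).T);P=Q[(Q[:,2]>lo)&(Q[:,2]<hi)&(abs(r-rad)<tol)]
        f=least_squares(lambda c:np.hypot(*(P[:,:2]-c).T)-rad,c,loss='soft_l1',f_scale=.002);c=f.x
    return c.round(4),len(P),np.sqrt(np.mean(f.fun**2)).round(4)
E
python3 - <<'E'
from lidfit import *
b=snap('scene');Q=cloud(b).reshape(-1,3)
for n,a in dict(lidflange=(.097,.105,.08,(.573,.317)),knob=(.160,.174,.016,(.573,.317)),baseflange=(.085,.093,.08,(.5522,.2955)),wall=(.03,.08,.068,(.5522,.2955))).items(): print(n,fit(Q,*a))
go([.5735,.3165,.26],45)
E
```

```text
clock: 6.6
position: [0.4926, 0.2345, 0.2258]
orientation: [3.137, -0.011, 0.784]
force: [0.4, 0.8, 0.2]
width: 0.506
grip_force: 0.0
lidflange (array([0.576 , 0.3185]), 187, np.float64(0.0031))
knob (array([0.5761, 0.3185]), 86, np.float64(0.003))
baseflange (array([0.5642, 0.3058]), 79, np.float64(0.0042))
wall (array([0.5522, 0.2955]), 0, np.float64(nan))
t 6.65 at [0.491  0.2339 0.2234] rpy [179.84  -0.41  44.89] F [ 0.3 -0.7 -0.2] w 0.59
 turn w(total) [ 0.0009 -0.0023 -0.0006] then shift(total) [ 2.336e-01 -2.000e-04 -7.330e-02]
  return _methods._mean(a, axis=axis, dtype=dtype,
  ret = ret.dtype.type(ret / rcount)
```

```bash
python3 -m inch '[{"tx":0.05,"ty":0,"tz":0,"wx":0,"wy":0,"wz":0,"fingers":1},{"tx":0.08,"ty":0,"tz":0,"wx":0,"wy":0,"wz":0,"fingers":1},{"tx":0.07,"ty":0,"tz":0,"wx":0,"wy":0,"wz":0,"fingers":1},{"tx":0.039,"ty":0,"tz":0,"wx":0,"wy":0,"wz":0,"fingers":1},{"tx":0,"ty":0,"tz":0,"wx":0,"wy":0,"wz":0,"fingers":1},{"tx":0,"ty":0,"tz":0,"wx":0,"wy":0,"wz":0,"fingers":1}]'
python3 - <<'E'
from lidfit import *
go([.5755,.3185,.150],45)
E
```

```text
clock: 7.25
position: [0.5726, 0.317, 0.2186]
orientation: [-3.141, 0.003, 0.784]
force: [-0.5, -0.0, -0.4]
width: 1.001
grip_force: 0.0
t 7.25 at [0.5726 0.317  0.2186] rpy [-179.94    0.19   44.92] F [-0.5 -0.  -0.4] w 1.001
 turn w(total) [-0.0003  0.0011 -0.0004] then shift(total) [0.0062 0.0019 0.1372]
```

```bash
python3 -m inch '[{"tx":0.006,"ty":0.002,"tz":0.04,"wx":0,"wy":0.001,"wz":0,"fingers":1},{"tx":0,"ty":0,"tz":0.05,"wx":0,"wy":0,"wz":0,"fingers":1},{"tx":0,"ty":0,"tz":0.03,"wx":0,"wy":0,"wz":0,"fingers":1},{"tx":0,"ty":0,"tz":0.017,"wx":0,"wy":0,"wz":0,"fingers":1},{"tx":0,"ty":0,"tz":0,"wx":0,"wy":0,"wz":0,"fingers":1},{"tx":0,"ty":0,"tz":0,"wx":0,"wy":0,"wz":0,"fingers":1}]'
python3 - <<'E'
from lidfit import *
go([.5755,.3185,.150],45)
E
```

```text
clock: 7.85
position: [0.5766, 0.3187, 0.1526]
orientation: [3.141, -0.004, 0.783]
force: [-0.0, -0.6, 0.4]
width: 1.001
grip_force: 0.0
t 7.85 at [0.5766 0.3187 0.1526] rpy [179.99  -0.21  44.89] F [-0.  -0.6  0.4] w 1.001
 turn w(total) [ 0.0001 -0.0011 -0.0006] then shift(total) [-0.0019 -0.0013  0.0053]
```

```bash
python3 -m inch '[{"tx":-0.001,"ty":0,"tz":0.003,"wx":0,"wy":-0.0006,"wz":0,"fingers":1},{"tx":0,"ty":0,"tz":0,"wx":0,"wy":0,"wz":0,"fingers":-1},{"tx":0,"ty":0,"tz":0,"wx":0,"wy":0,"wz":0,"fingers":-1},{"tx":0,"ty":0,"tz":0,"wx":0,"wy":0,"wz":0,"fingers":-1},{"tx":0,"ty":0,"tz":0,"wx":0,"wy":0,"wz":0,"fingers":-1},{"tx":0,"ty":0,"tz":0,"wx":0,"wy":0,"wz":0,"fingers":-1},{"tx":0,"ty":0,"tz":0,"wx":0,"wy":0,"wz":0,"fingers":-1}]' 90
python3 - <<'E'
from lidfit import *
go([.5755,.3185,.150],45)
E
```

```text
clock: 8.55
position: [0.5762, 0.3192, 0.1513]
orientation: [-3.141, -0.002, 0.784]
force: [-3.8, 1.5, 4.4]
width: 0.34
grip_force: 88.8
t 8.55 at [0.5762 0.3192 0.1513] rpy [-1.7997e+02 -1.2000e-01  4.4910e+01] F [-3.8  1.5  4.4] w 0.34
 turn w(total) [-0.0002 -0.0007 -0.0005] then shift(total) [-0.0019  0.0001  0.0025]
```

```bash
python3 -m inch '[{"tx":0,"ty":0,"tz":-0.01,"wx":0,"wy":0,"wz":0,"fingers":-1},{"tx":0,"ty":0,"tz":-0.02,"wx":0,"wy":0,"wz":0,"fingers":-1},{"tx":0,"ty":0,"tz":-0.03,"wx":0,"wy":0,"wz":0,"fingers":-1},{"tx":0,"ty":0,"tz":-0.04,"wx":0,"wy":0,"wz":0,"fingers":-1},{"tx":0,"ty":0,"tz":-0.05,"wx":0,"wy":0,"wz":0,"fingers":-1},{"tx":0,"ty":0,"tz":-0.05,"wx":0,"wy":0,"wz":0,"fingers":-1},{"tx":0,"ty":0,"tz":-0.03,"wx":0,"wy":0,"wz":0,"fingers":-1},{"tx":0,"ty":0,"tz":-0.01,"wx":0,"wy":0,"wz":0,"fingers":-1},{"tx":0,"ty":0,"tz":0,"wx":0,"wy":0,"wz":0,"fingers":-1}]'
python3 - <<'E'
from lidfit import *
b=snap('scene','lift.png');Q=cloud(b).reshape(-1,3)
zl=observe()['position'][2]-.1513+.095
for n,a in dict(lid=(zl+.001,zl+.012,.08,(.5755,.3185)),base=(.083,.094,.08,(.5522,.2955)),plate=(.084,.0945,.063,(.5522,.2955))).items(): print(n,fit(Q,*a))
c=fit(Q,zl,zl+.012,.08,(.5755,.3185))[0]
r=np.hypot(*(Q[:,:2]-c).T);P=Q[(r>.070)&(r<.078)&(abs(Q[:,2]-zl-.012)<.008)]
k=np.linalg.lstsq(np.c_[P[:,:2]-c,np.ones(len(P))],P[:,2],rcond=None)[0];print('lid top plane slope deg',np.degrees(k[:2]).round(2),'z',k[2].round(4),'expect',round(zl+.012,4),len(P))
go([.505,-.282,.26],45)
E
```

```text
clock: 9.45
position: [0.5763, 0.3183, 0.2706]
orientation: [3.141, -0.001, 0.784]
force: [-0.2, -0.7, -7.5]
width: 0.335
grip_force: 89.5
lid (array([0.5764, 0.3169]), 369, np.float64(0.0037))
base (array([0.5518, 0.2942]), 296, np.float64(0.004))
plate (array([0.5593, 0.311 ]), 348, np.float64(0.0052))
lid top plane slope deg [-0.03 -0.03] z 0.2259 expect 0.2253 430
t 9.5 at [0.5757 0.3181 0.2696] rpy [-1.7998e+02  3.0000e-02  4.4900e+01] F [-0.3  0.2 -7.7] w 0.339
 turn w(total) [-0.0001  0.0002 -0.0006] then shift(total) [-0.9488  0.7487  0.0191]
```

View pics/lift.png

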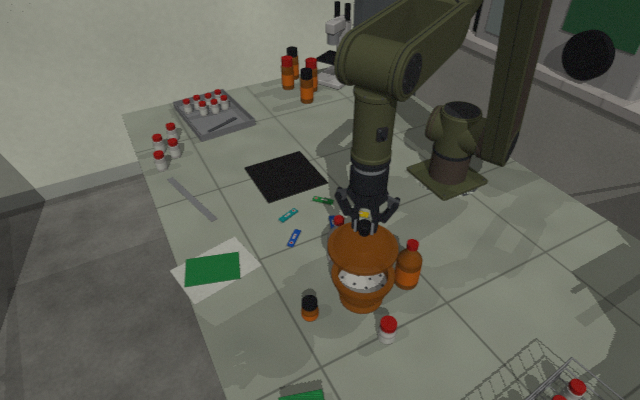

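The lid hangs level at (363,245), the plate inside the base shows at (362,280), and the base has not moved. Next I carry the lid to the mat.

```bash
python3 -m inch '[{"tx":-0.015,"ty":0.012,"tz":0,"wx":0,"wy":0,"wz":0,"fingers":-1},{"tx":-0.03,"ty":0.024,"tz":0,"wx":0,"wy":0,"wz":0,"fingers":-1},{"tx":-0.043,"ty":0.034,"tz":0,"wx":0,"wy":0,"wz":0,"fingers":-1},{"tx":-0.047,"ty":0.037,"tz":0,"wx":0,"wy":0,"wz":0,"fingers":-1},{"tx":-0.047,"ty":0.037,"tz":0,"wx":0,"wy":0,"wz":0,"fingers":-1},{"tx":-0.047,"ty":0.037,"tz":0,"wx":0,"wy":0,"wz":0,"fingers":-1},{"tx":-0.047,"ty":0.037,"tz":0,"wx":0,"wy":0,"wz":0,"fingers":-1},{"tx":-0.047,"ty":0.037,"tz":0,"wx":0,"wy":0,"wz":0,"fingers":-1},{"tx":-0.047,"ty":0.037,"tz":0,"wx":0,"wy":0,"wz":0,"fingers":-1},{"tx":-0.047,"ty":0.037,"tz":0,"wx":0,"wy":0,"wz":0,"fingers":-1},{"tx":-0.047,"ty":0.037,"tz":0,"wx":0,"wy":0,"wz":0,"fingers":-1},{"tx":-0.047,"ty":0.037,"tz":0,"wx":0,"wy":0,"wz":0,"fingers":-1}]'
python3 -m inch '[{"tx":-0.047,"ty":0.037,"tz":0,"wx":0,"wy":0,"wz":0,"fingers":-1},{"tx":-0.047,"ty":0.037,"tz":0,"wx":0,"wy":0,"wz":0,"fingers":-1},{"tx":-0.047,"ty":0.037,"tz":0,"wx":0,"wy":0,"wz":0,"fingers":-1},{"tx":-0.047,"ty":0.037,"tz":0,"wx":0,"wy":0,"wz":0,"fingers":-1},{"tx":-0.047,"ty":0.037,"tz":0,"wx":0,"wy":0,"wz":0,"fingers":-1},{"tx":-0.047,"ty":0.037,"tz":0,"wx":0,"wy":0,"wz":0,"fingers":-1},{"tx":-0.047,"ty":0.037,"tz":0,"wx":0,"wy":0,"wz":0,"fingers":-1},{"tx":-0.045,"ty":0.037,"tz":0,"wx":0,"wy":0,"wz":0,"fingers":-1},{"tx":-0.03,"ty":0.024,"tz":0,"wx":0,"wy":0,"wz":0,"fingers":-1},{"tx":-0.015,"ty":0.012,"tz":0,"wx":0,"wy":0,"wz":0,"fingers":-1},{"tx":0,"ty":0,"tz":0,"wx":0,"wy":0,"wz":0,"fingers":-1},{"tx":0,"ty":0,"tz":0,"wx":0,"wy":0,"wz":0,"fingers":-1}]'
python3 - <<'E'
from lidfit import *
b=snap('scene');Q=cloud(b).reshape(-1,3);s=observe()['position']
zl=s[2]-.1513+.095
print('lid',fit(Q,zl+.001,zl+.012,.08,s[:2]))
P=Q[(abs(Q[:,0]-.505)<.1)&(abs(Q[:,1]+.282)<.1)&(Q[:,2]<.02)];print('mat z',np.median(P[:,2]))
go([.505,-.282,.0605],45)
E
```

```text
clock: 10.7
position: [0.5355, -0.0071, 0.2697]
orientation: [-3.141, 0.001, 0.783]
force: [-0.2, -0.3, -6.8]
width: 0.334
grip_force: 89.6
clock: 11.9
position: [0.5055, -0.2693, 0.2696]
orientation: [-3.14, -0.002, 0.783]
force: [-0.7, -0.4, -7.2]
width: 0.34
grip_force: 89.6
lid (array([ 0.5061, -0.271 ]), 241, np.float64(0.0039))
mat z 0.0032611491084658783
t 11.95 at [ 0.5057 -0.2689  0.2697] rpy [-1.7991e+02 -1.0000e-01  4.4920e+01] F [-0.7 -0.8 -7.7] w 0.337
 turn w(total) [-0.0005 -0.0006 -0.0004] then shift(total) [-0.0195  0.0176  0.4184]
```

```bash
python3 -m inch '[{"tx":-0.01,"ty":0.009,"tz":0.02,"wx":0,"wy":0,"wz":0,"fingers":-1},{"tx":-0.01,"ty":0.009,"tz":0.04,"wx":0,"wy":0,"wz":0,"fingers":-1},{"tx":0,"ty":0,"tz":0.05,"wx":0,"wy":0,"wz":0,"fingers":-1},{"tx":0,"ty":0,"tz":0.06,"wx":0,"wy":0,"wz":0,"fingers":-1},{"tx":0,"ty":0,"tz":0.06,"wx":0,"wy":0,"wz":0,"fingers":-1},{"tx":0,"ty":0,"tz":0.06,"wx":0,"wy":0,"wz":0,"fingers":-1},{"tx":0,"ty":0,"tz":0.05,"wx":0,"wy":0,"wz":0,"fingers":-1},{"tx":0,"ty":0,"tz":0.03,"wx":0,"wy":0,"wz":0,"fingers":-1},{"tx":0,"ty":0,"tz":0.02,"wx":0,"wy":0,"wz":0,"fingers":-1},{"tx":0,"ty":0,"tz":0.01,"wx":0,"wy":0,"wz":0,"fingers":-1},{"tx":0,"ty":0,"tz":0,"wx":0,"wy":0,"wz":0,"fingers":-1},{"tx":0,"ty":0,"tz":0,"wx":0,"wy":0,"wz":0,"fingers":-1}]'
python3 - <<'E'
from lidfit import *
go([.505,-.282,.0605],45)
E
```

```text
clock: 13.15
position: [0.5065, -0.2836, 0.0707]
orientation: [3.14, -0.002, 0.784]
force: [0.3, -0.5, -7.2]
width: 0.338
grip_force: 89.9
t 13.15 at [ 0.5065 -0.2836  0.0707] rpy [ 1.799e+02 -9.000e-02  4.492e+01] F [ 0.3 -0.5 -7.2] w 0.338
 turn w(total) [ 0.0005 -0.0005 -0.0004] then shift(total) [ 0.0002 -0.0043  0.0204]
```

```bash
python3 -m inch '[{"tx":0,"ty":-0.003,"tz":0.006,"wx":0,"wy":0,"wz":0,"fingers":-1},{"tx":0,"ty":0,"tz":0.006,"wx":0,"wy":0,"wz":0,"fingers":-1},{"tx":0,"ty":0,"tz":0.003,"wx":0,"wy":0,"wz":0,"fingers":-1},{"tx":0,"ty":0,"tz":0.002,"wx":0,"wy":0,"wz":0,"fingers":-1},{"tx":0,"ty":0,"tz":0.001,"wx":0,"wy":0,"wz":0,"fingers":-1},{"tx":0,"ty":0,"tz":0,"wx":0,"wy":0,"wz":0,"fingers":-1}]'
```

```text
clock: 13.75
position: [0.5046, -0.2822, 0.0609]
orientation: [-3.141, -0.001, 0.784]
force: [-0.4, 0.0, -6.2]
width: 0.338
grip_force: 89.9
```

```bash
python3 -m inch '[{"tx":0,"ty":0,"tz":0.001,"wx":0,"wy":0,"wz":0,"fingers":-1},{"tx":0,"ty":0,"tz":0.001,"wx":0,"wy":0,"wz":0,"fingers":-1},{"tx":0,"ty":0,"tz":0,"wx":0,"wy":0,"wz":0,"fingers":-1}]'
```

```text
clock: 14.05
position: [0.5048, -0.2823, 0.0603]
orientation: [3.141, -0.001, 0.784]
force: [-0.1, -0.5, -4.1]
width: 0.338
grip_force: 90.3
```

```bash
python3 -m inch '[{"tx":0,"ty":0,"tz":0.001,"wx":0,"wy":0,"wz":0,"fingers":-1},{"tx":0,"ty":0,"tz":0.0005,"wx":0,"wy":0,"wz":0,"fingers":-1},{"tx":0,"ty":0,"tz":0,"wx":0,"wy":0,"wz":0,"fingers":0.1},{"tx":0,"ty":0,"tz":0,"wx":0,"wy":0,"wz":0,"fingers":0.3},{"tx":0,"ty":0,"tz":0,"wx":0,"wy":0,"wz":0,"fingers":0.5},{"tx":0,"ty":0,"tz":0,"wx":0,"wy":0,"wz":0,"fingers":0.5},{"tx":0,"ty":0,"tz":-0.04,"wx":0,"wy":0,"wz":0,"fingers":0.5},{"tx":0,"ty":0,"tz":-0.07,"wx":0,"wy":0,"wz":0,"fingers":0.5},{"tx":0,"ty":0,"tz":-0.09,"wx":0,"wy":0,"wz":0,"fingers":0},{"tx":0,"ty":0,"tz":-0.09,"wx":0,"wy":0,"wz":0,"fingers":-0.1},{"tx":0,"ty":0,"tz":-0.03,"wx":0,"wy":0,"wz":0,"fingers":-0.1},{"tx":0,"ty":0,"tz":0,"wx":0,"wy":0,"wz":0,"fingers":-0.1}]'
python3 - <<'E'
from lidfit import *
b=snap('scene');Q=cloud(b).reshape(-1,3)
print('lid scene',fit(Q,.006,.0155,.08,(.505,-.282)))
Q=Q[Q[:,2]<.1]
print('base scene',fit(Q,.084,.0945,.08,(.5522,.2955),.006))
a=snap('top','top1.png')
print([ (m['location'],m['conf']) for m in mark_of(a,'cassette1_well')])
go([.615,.0203,.15],45.3)
E
```

```text
clock: 15.25
position: [0.5065, -0.2836, 0.2228]
orientation: [3.134, -0.003, 0.784]
force: [0.7, -0.4, -0.7]
width: 0.45
grip_force: 0.0
lid scene (array([ 0.5054, -0.284 ]), 178, np.float64(0.0046))
base scene (array([0.5524, 0.2956]), 299, np.float64(0.0026))
[([355.2, 229.9], 0.75), ([292.2, 216.8], 0.7), ([311.3, 254.0], 0.49)]
t 15.4 at [ 0.5036 -0.2817  0.2177] rpy [-1.7985e+02 -4.0000e-02  4.4900e+01] F [-0.8  0.3  0.7] w 0.45
 turn w(total) [-0.0008 -0.0002 -0.0022] then shift(total) [ 0.586  -0.2664  0.1354]
```

View pics/top1.png

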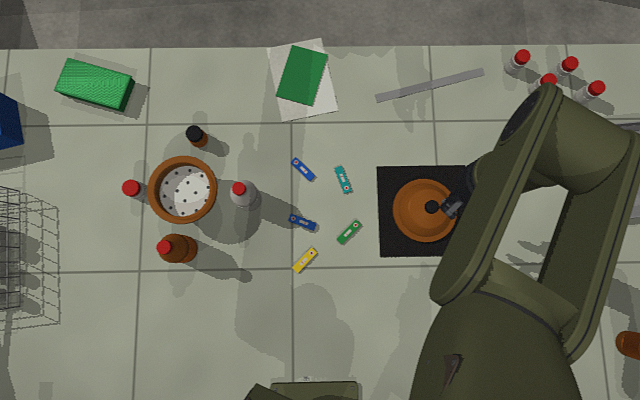

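The lid stands on the mat (424,210), the base is unmoved at (182,190) and the bottles are in place. Now the cassette at (302,169).

```bash
python3 -m inch '[{"tx":0.05,"ty":-0.023,"tz":0,"wx":0,"wy":0,"wz":-0.002,"fingers":-0.1},{"tx":0.08,"ty":-0.036,"tz":0,"wx":0,"wy":0,"wz":0,"fingers":-0.1},{"tx":0.08,"ty":-0.036,"tz":0,"wx":0,"wy":0,"wz":0,"fingers":-0.1},{"tx":0.08,"ty":-0.036,"tz":0,"wx":0,"wy":0,"wz":0,"fingers":-0.1},{"tx":0.08,"ty":-0.036,"tz":0.02,"wx":0,"wy":0,"wz":0,"fingers":-0.1},{"tx":0.08,"ty":-0.036,"tz":0.04,"wx":0,"wy":0,"wz":0,"fingers":-0.1},{"tx":0.08,"ty":-0.036,"tz":0.05,"wx":0,"wy":0,"wz":0,"fingers":-0.1},{"tx":0.05,"ty":-0.025,"tz":0.06,"wx":0,"wy":0,"wz":0,"fingers":-0.1},{"tx":0,"ty":0,"tz":0.06,"wx":0,"wy":0,"wz":0,"fingers":-0.1},{"tx":0,"ty":0,"tz":0.05,"wx":0,"wy":0,"wz":0,"fingers":-0.1},{"tx":0,"ty":0,"tz":0,"wx":0,"wy":0,"wz":0,"fingers":-0.1},{"tx":0,"ty":0,"tz":0,"wx":0,"wy":0,"wz":0,"fingers":-0.1}]'
python3 - <<'E'
from lidfit import *
go([.615,.0203,.002],45.3)
E
```

```text
clock: 16.6
position: [0.6136, 0.0163, 0.078]
orientation: [-3.138, 0.002, 0.79]
force: [0.1, -0.4, 0.9]
width: 0.453
grip_force: 0.0
t 16.6 at [0.6136 0.0163 0.078 ] rpy [-1.7982e+02  9.0000e-02  4.5260e+01] F [ 0.1 -0.4  0.9] w 0.453
 turn w(total) [-0.001   0.0005 -0.0002] then shift(total) [ 0.0077 -0.0036  0.1521]
```

```bash
python3 -m inch '[{"tx":0.0077,"ty":-0.0036,"tz":0.03,"wx":0,"wy":0,"wz":0,"fingers":-0.1},{"tx":0,"ty":0,"tz":0.05,"wx":0,"wy":0,"wz":0,"fingers":-0.1},{"tx":0,"ty":0,"tz":0.04,"wx":0,"wy":0,"wz":0,"fingers":-0.1},{"tx":0,"ty":0,"tz":0.018,"wx":0,"wy":0,"wz":0,"fingers":-0.1},{"tx":0,"ty":0,"tz":0.008,"wx":0,"wy":0,"wz":0,"fingers":-0.1},{"tx":0,"ty":0,"tz":0,"wx":0,"wy":0,"wz":0,"fingers":-0.1},{"tx":0,"ty":0,"tz":0,"wx":0,"wy":0,"wz":0,"fingers":-0.1}]'
python3 - <<'E'
from lidfit import *
go([.615,.0203,.002],45.3)
E
```

```text
clock: 17.3
position: [0.6174, 0.0202, 0.0078]
orientation: [3.14, -0.003, 0.79]
force: [0.5, -0.4, 0.3]
width: 0.453
grip_force: 0.0
t 17.3 at [0.6174 0.0202 0.0078] rpy [ 1.7992e+02 -1.5000e-01  4.5250e+01] F [ 0.5 -0.4  0.3] w 0.453
 turn w(total) [ 0.0004 -0.0008 -0.0003] then shift(total) [-0.0033 -0.0035  0.0115]
```

```bash
python3 -m inch '[{"tx":-0.003,"ty":-0.002,"tz":0.0105,"wx":0,"wy":0,"wz":0,"fingers":-0.1},{"tx":0,"ty":0,"tz":0,"wx":0,"wy":0,"wz":0,"fingers":-0.1},{"tx":0,"ty":0,"tz":0,"wx":0,"wy":0,"wz":0,"fingers":-1},{"tx":0,"ty":0,"tz":0,"wx":0,"wy":0,"wz":0,"fingers":-1},{"tx":0,"ty":0,"tz":0,"wx":0,"wy":0,"wz":0,"fingers":-1},{"tx":0,"ty":0,"tz":0,"wx":0,"wy":0,"wz":0,"fingers":-1},{"tx":0,"ty":0,"tz":0,"wx":0,"wy":0,"wz":0,"fingers":-1}]' 30
python3 - <<'E'
from lidfit import *
go([.615,.0203,.002],45.3)
E
```

```text
clock: 18.0
position: [0.615, 0.02, 0.0019]
orientation: [3.141, -0.002, 0.79]
force: [-0.1, -0.3, 3.4]
width: 0.221
grip_force: 29.6
t 18.0 at [0.615  0.02   0.0019] rpy [ 1.7997e+02 -1.0000e-01  4.5270e+01] F [-0.1 -0.3  3.4] w 0.221
 turn w(total) [ 0.0001 -0.0005 -0.0002] then shift(total) [ 0.0004 -0.0005 -0.0002]
```

```bash
python3 -m inch '[{"tx":0,"ty":0,"tz":-0.02,"wx":0,"wy":0,"wz":0,"fingers":-1},{"tx":0,"ty":0,"tz":-0.05,"wx":0,"wy":0,"wz":0,"fingers":-1},{"tx":0,"ty":0,"tz":-0.08,"wx":0,"wy":0,"wz":0,"fingers":-1},{"tx":0,"ty":0,"tz":-0.09,"wx":0,"wy":0,"wz":0,"fingers":-1},{"tx":0,"ty":0,"tz":-0.08,"wx":0,"wy":0,"wz":0,"fingers":-1},{"tx":0.02,"ty":-0.034,"tz":-0.07,"wx":0,"wy":0,"wz":0,"fingers":-1},{"tx":0.04,"ty":-0.07,"tz":-0.02,"wx":0,"wy":0,"wz":0,"fingers":-1},{"tx":0.04,"ty":-0.07,"tz":0,"wx":0,"wy":0,"wz":0,"fingers":-1},{"tx":0.04,"ty":-0.07,"tz":0,"wx":0,"wy":0,"wz":0,"fingers":-1},{"tx":0.04,"ty":-0.07,"tz":0,"wx":0,"wy":0,"wz":0,"fingers":-1},{"tx":0.04,"ty":-0.07,"tz":0,"wx":0,"wy":0,"wz":0,"fingers":-1},{"tx":0.04,"ty":-0.07,"tz":0,"wx":0,"wy":0,"wz":0,"fingers":-1}]'
python3 -m inch '[{"tx":0.025,"ty":-0.04,"tz":0,"wx":0,"wy":0,"wz":0,"fingers":-1},{"tx":0.01,"ty":-0.02,"tz":0,"wx":0,"wy":0,"wz":0,"fingers":-1},{"tx":0,"ty":0,"tz":0,"wx":0,"wy":0,"wz":0,"fingers":-1},{"tx":0,"ty":0,"tz":0,"wx":0,"wy":0,"wz":0,"fingers":-1}]'
python3 - <<'E'
from lidfit import *
go([.538,.3097,.062],45)
E
```

```text
clock: 19.2
position: [0.5439, 0.2733, 0.2072]
orientation: [3.142, -0.001, 0.79]
force: [0.1, 1.2, 0.4]
width: 0.219
grip_force: 29.3
clock: 19.6
position: [0.5359, 0.3045, 0.2068]
orientation: [3.141, -0.001, 0.79]
force: [-0.0, -0.5, 0.1]
width: 0.22
grip_force: 29.3
t 19.6 at [0.5359 0.3045 0.2068] rpy [ 1.7996e+02 -3.0000e-02  4.5260e+01] F [-0.  -0.5  0.1] w 0.22
 turn w(total) [ 0.0002 -0.0002  0.0015] then shift(total) [ 0.0103 -0.0044  0.2895]
```

```bash
python3 -m inch '[{"tx":0.0103,"ty":-0.0044,"tz":0.03,"wx":0,"wy":0,"wz":0.0015,"fingers":-1},{"tx":0,"ty":0,"tz":0.06,"wx":0,"wy":0,"wz":0,"fingers":-1},{"tx":0,"ty":0,"tz":0.06,"wx":0,"wy":0,"wz":0,"fingers":-1},{"tx":0,"ty":0,"tz":0.05,"wx":0,"wy":0,"wz":0,"fingers":-1},{"tx":0,"ty":0,"tz":0.04,"wx":0,"wy":0,"wz":0,"fingers":-1},{"tx":0,"ty":0,"tz":0.03,"wx":0,"wy":0,"wz":0,"fingers":-1},{"tx":0,"ty":0,"tz":0.01,"wx":0,"wy":0,"wz":0,"fingers":-1},{"tx":0,"ty":0,"tz":0,"wx":0,"wy":0,"wz":0,"fingers":-1},{"tx":0,"ty":0,"tz":0,"wx":0,"wy":0,"wz":0,"fingers":-1}]'
python3 - <<'E'
from lidfit import *
go([.538,.3097,.062],45)
E
```

```text
clock: 20.5
position: [0.5387, 0.3105, 0.0671]
orientation: [3.141, -0.002, 0.784]
force: [0.5, -0.8, 0.2]
width: 0.221
grip_force: 29.3
t 20.5 at [0.5387 0.3105 0.0671] rpy [ 1.7998e+02 -1.1000e-01  4.4940e+01] F [ 0.5 -0.8  0.2] w 0.221
 turn w(total) [ 0.0001 -0.0006 -0.0003] then shift(total) [-0.0021  0.0001  0.0101]
```

```bash
python3 -m inch '[{"tx":-0.001,"ty":0,"tz":0.005,"wx":0,"wy":0,"wz":0,"fingers":-1},{"tx":0,"ty":0,"tz":0.003,"wx":0,"wy":0,"wz":0,"fingers":-1},{"tx":0,"ty":0,"tz":0.002,"wx":0,"wy":0,"wz":0,"fingers":-1},{"tx":0,"ty":0,"tz":0,"wx":0,"wy":0,"wz":0,"fingers":-1}]'
```

```text
clock: 20.9
position: [0.5376, 0.3105, 0.0619]
orientation: [3.141, -0.002, 0.785]
force: [-0.7, -0.1, 0.0]
width: 0.221
grip_force: 29.3
```

```bash
python3 -m inch '[{"tx":0,"ty":0,"tz":0.0015,"wx":0,"wy":0,"wz":0,"fingers":-1},{"tx":0,"ty":0,"tz":0.001,"wx":0,"wy":0,"wz":0,"fingers":-1},{"tx":0,"ty":0,"tz":0,"wx":0,"wy":0,"wz":0,"fingers":-1}]'
```

```text
clock: 21.2
position: [0.5377, 0.3105, 0.0619]
orientation: [3.141, -0.002, 0.785]
force: [-1.9, -0.2, 8.3]
width: 0.222
grip_force: 30.1
```

```bash
python3 -m inch '[{"tx":0,"ty":0,"tz":-0.0015,"wx":0,"wy":0,"wz":0,"fingers":-1},{"tx":0,"ty":0,"tz":0,"wx":0,"wy":0,"wz":0,"fingers":-0.4},{"tx":0,"ty":0,"tz":0,"wx":0,"wy":0,"wz":0,"fingers":-0.4},{"tx":0,"ty":0,"tz":0,"wx":0,"wy":0,"wz":0,"fingers":-0.4},{"tx":0,"ty":0,"tz":-0.02,"wx":0,"wy":0,"wz":0,"fingers":-0.4},{"tx":0,"ty":0,"tz":-0.06,"wx":0,"wy":0,"wz":0,"fingers":-0.4},{"tx":0,"ty":0,"tz":-0.09,"wx":0,"wy":0,"wz":0,"fingers":-0.4},{"tx":0,"ty":0,"tz":-0.09,"wx":0,"wy":0,"wz":0,"fingers":-0.1},{"tx":0,"ty":0,"tz":-0.03,"wx":0,"wy":0,"wz":0,"fingers":-0.1},{"tx":0,"ty":0,"tz":0,"wx":0,"wy":0,"wz":0,"fingers":-0.1}]'
python3 - <<'E'
from lidfit import *
go([.480,.0233,.19],68.5)
E
```

```text
clock: 22.2
position: [0.5397, 0.3114, 0.2107]
orientation: [3.139, -0.009, 0.785]
force: [0.5, 0.9, 0.0]
width: 0.443
grip_force: 0.0
t 22.2 at [0.5397 0.3114 0.2107] rpy [179.85  -0.52  45.  ] F [0.5 0.9 0. ] w 0.443
 turn w(total) [ 0.0014 -0.0027 -0.1306] then shift(total) [-0.5798  0.1001  0.0414]
```

```bash
python3 -m inch '[{"tx":0,"ty":0,"tz":0,"wx":0,"wy":0,"wz":-0.0435,"fingers":-0.1},{"tx":0,"ty":0,"tz":0,"wx":0,"wy":0,"wz":-0.0435,"fingers":-0.1},{"tx":0,"ty":0,"tz":0,"wx":0,"wy":0,"wz":-0.0435,"fingers":-0.1},{"tx":-0.04,"ty":0.007,"tz":0,"wx":0,"wy":0,"wz":0,"fingers":-0.1},{"tx":-0.08,"ty":0.014,"tz":0,"wx":0,"wy":0,"wz":0,"fingers":-0.1},{"tx":-0.09,"ty":0.015,"tz":0,"wx":0,"wy":0,"wz":0,"fingers":-0.1},{"tx":-0.09,"ty":0.015,"tz":0,"wx":0,"wy":0,"wz":0,"fingers":-0.1},{"tx":-0.09,"ty":0.015,"tz":0,"wx":0,"wy":0,"wz":0,"fingers":-0.1},{"tx":-0.09,"ty":0.016,"tz":0,"wx":0,"wy":0,"wz":0,"fingers":-0.1},{"tx":-0.07,"ty":0.012,"tz":0,"wx":0,"wy":0,"wz":0,"fingers":-0.1},{"tx":-0.03,"ty":0.006,"tz":0,"wx":0,"wy":0,"wz":0,"fingers":-0.1},{"tx":0,"ty":0,"tz":0,"wx":0,"wy":0,"wz":0,"fingers":-0.1}]'
python3 - <<'E'
from lidfit import *
go([.480,.0233,.0025],68.5)
E
```

```text
clock: 23.4
position: [0.4755, 0.0196, 0.205]
orientation: [-3.14, 0.001, 1.19]
force: [-0.4, 0.1, 0.3]
width: 0.445
grip_force: 0.0
t 23.4 at [0.4755 0.0196 0.205 ] rpy [-1.7989e+02  4.0000e-02  6.8160e+01] F [-0.4  0.1  0.3] w 0.445
 turn w(total) [-0.0006  0.0002 -0.0019] then shift(total) [0.0102 0.0056 0.4049]
```

```bash
python3 -m inch '[{"tx":0.0102,"ty":0.0056,"tz":0.05,"wx":0,"wy":0,"wz":-0.0019,"fingers":-0.1},{"tx":0,"ty":0,"tz":0.08,"wx":0,"wy":0,"wz":0,"fingers":-0.1},{"tx":0,"ty":0,"tz":0.08,"wx":0,"wy":0,"wz":0,"fingers":-0.1},{"tx":0,"ty":0,"tz":0.08,"wx":0,"wy":0,"wz":0,"fingers":-0.1},{"tx":0,"ty":0,"tz":0.06,"wx":0,"wy":0,"wz":0,"fingers":-0.1},{"tx":0,"ty":0,"tz":0.03,"wx":0,"wy":0,"wz":0,"fingers":-0.1},{"tx":0,"ty":0,"tz":0,"wx":0,"wy":0,"wz":0,"fingers":-0.1},{"tx":0,"ty":0,"tz":0,"wx":0,"wy":0,"wz":0,"fingers":-0.1}]'
python3 - <<'E'
from lidfit import *
go([.480,.0233,.0025],68.5)
E
```

```text
clock: 24.2
position: [0.4819, 0.0266, 0.0156]
orientation: [-3.141, -0.001, 1.201]
force: [-0.5, -0.2, 0.5]
width: 0.451
grip_force: 0.0
t 24.2 at [0.4819 0.0266 0.0156] rpy [-1.7995e+02 -4.0000e-02  6.8820e+01] F [-0.5 -0.2  0.5] w 0.451
 turn w(total) [-0.0003 -0.0002  0.0018] then shift(total) [-0.0074 -0.0011  0.0263]
```

```bash
python3 -m inch '[{"tx":-0.0074,"ty":-0.001,"tz":0.016,"wx":0,"wy":0,"wz":0.001,"fingers":-0.1},{"tx":0,"ty":0,"tz":0.01,"wx":0,"wy":0,"wz":0,"fingers":-0.1},{"tx":0,"ty":0,"tz":0,"wx":0,"wy":0,"wz":0,"fingers":-0.1},{"tx":0,"ty":0,"tz":0,"wx":0,"wy":0,"wz":0,"fingers":-1},{"tx":0,"ty":0,"tz":0,"wx":0,"wy":0,"wz":0,"fingers":-1},{"tx":0,"ty":0,"tz":0,"wx":0,"wy":0,"wz":0,"fingers":-1},{"tx":0,"ty":0,"tz":0,"wx":0,"wy":0,"wz":0,"fingers":-1},{"tx":0,"ty":0,"tz":0,"wx":0,"wy":0,"wz":0,"fingers":-1}]' 30
python3 - <<'E'
from lidfit import *
go([.480,.0233,.0025],68.5)
# where did A land?
a=snap('top','top2.png');im=a['image'];hsv=cv2.cvtColor(im,cv2.COLOR_RGB2HSV)
m=((hsv[...,0]>105)&(hsv[...,0]<128)&(hsv[...,1]>130)).astype(np.uint8);m[:,:145]=0;m[:,225:]=0;m[:150]=0;m[230:]=0
pts=np.argwhere(cv2.morphologyEx(m,cv2.MORPH_CLOSE,np.ones((9,9))))[:,::-1]
print(len(pts),cv2.minAreaRect(np.array([ray(a,p,.067)[:2]*1000 for p in pts],np.float32)))
cv2.imwrite('pics/crop2.png',cv2.resize(im[145:265,140:330,::-1],None,fx=4,fy=4,interpolation=cv2.INTER_CUBIC))
E
```

```text
clock: 25.0
position: [0.4808, 0.0228, 0.0034]
orientation: [3.14, -0.001, 1.198]
force: [-1.2, -0.9, 5.3]
width: 0.218
grip_force: 29.7
t 25.0 at [0.4808 0.0228 0.0034] rpy [ 1.7993e+02 -8.0000e-02  6.8650e+01] F [-1.2 -0.9  5.3] w 0.218
 turn w(total) [ 0.0004 -0.0004  0.0008] then shift(total) [ 0.0004 -0.0019  0.0018]
240 ((538.413818359375, 310.2582092285156), (68.79410552978516, 17.949071884155273), 45.160919189453125)
```

View pics/crop2.png

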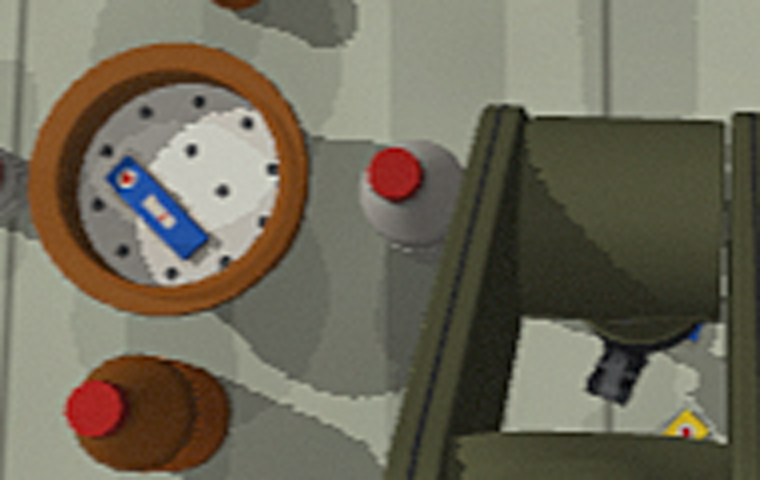

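Cassette A lies on the plate (crop 158,208) at yaw 45.2°, well at the upper left. Next I lift B, turn it to 45° and carry it over.

```bash
python3 -m inch '[{"tx":0,"ty":0,"tz":-0.02,"wx":0,"wy":0,"wz":0,"fingers":-1},{"tx":0,"ty":0,"tz":-0.06,"wx":0,"wy":0,"wz":0,"fingers":-1},{"tx":0,"ty":0,"tz":-0.08,"wx":0,"wy":0,"wz":0,"fingers":-1},{"tx":0,"ty":0,"tz":-0.08,"wx":0,"wy":0,"wz":0,"fingers":-1},{"tx":0,"ty":0,"tz":-0.08,"wx":0,"wy":0,"wz":0,"fingers":-1},{"tx":0,"ty":0,"tz":-0.06,"wx":0,"wy":0,"wz":0,"fingers":-1},{"tx":0,"ty":0,"tz":-0.04,"wx":0,"wy":0,"wz":0,"fingers":-1},{"tx":0,"ty":0,"tz":0,"wx":0,"wy":0,"wz":0.0327,"fingers":-1},{"tx":0,"ty":0,"tz":0,"wx":0,"wy":0,"wz":0.0327,"fingers":-1},{"tx":0,"ty":0,"tz":0,"wx":0,"wy":0,"wz":0.0327,"fingers":-1},{"tx":0,"ty":0,"tz":0,"wx":0,"wy":0,"wz":0.0327,"fingers":-1},{"tx":0,"ty":0,"tz":0,"wx":0,"wy":0,"wz":0,"fingers":-1}]'
python3 - <<'E'
from lidfit import *
go([.5661,.2822,.20],45.1)
E
```

```text
clock: 26.25
position: [0.48, 0.0227, 0.2133]
orientation: [3.142, -0.001, 0.787]
force: [-1.2, 0.5, -0.2]
width: 0.217
grip_force: 29.4
t 26.25 at [0.48   0.0227 0.2133] rpy [ 1.800e+02 -8.000e-02  4.509e+01] F [-1.2  0.5 -0.2] w 0.217
 turn w(total) [ 0.     -0.0005 -0.0001] then shift(total) [ 0.4891 -0.2444  0.0267]
```

```bash
python3 -m inch '[{"tx":0.03,"ty":-0.015,"tz":0,"wx":0,"wy":0,"wz":0,"fingers":-1},{"tx":0.06,"ty":-0.03,"tz":0,"wx":0,"wy":0,"wz":0,"fingers":-1},{"tx":0.07,"ty":-0.035,"tz":0,"wx":0,"wy":0,"wz":0,"fingers":-1},{"tx":0.07,"ty":-0.035,"tz":0,"wx":0,"wy":0,"wz":0,"fingers":-1},{"tx":0.07,"ty":-0.035,"tz":0,"wx":0,"wy":0,"wz":0,"fingers":-1},{"tx":0.07,"ty":-0.035,"tz":0,"wx":0,"wy":0,"wz":0,"fingers":-1},{"tx":0.06,"ty":-0.03,"tz":0,"wx":0,"wy":0,"wz":0,"fingers":-1},{"tx":0.04,"ty":-0.02,"tz":0,"wx":0,"wy":0,"wz":0,"fingers":-1},{"tx":0.019,"ty":-0.009,"tz":0,"wx":0,"wy":0,"wz":0,"fingers":-1},{"tx":0,"ty":0,"tz":0,"wx":0,"wy":0,"wz":0,"fingers":-1},{"tx":0,"ty":0,"tz":0,"wx":0,"wy":0,"wz":0,"fingers":-1}]'
python3 - <<'E'
from lidfit import *
go([.5661,.2822,.070],45.1)
E
```

```text
clock: 27.35
position: [0.5659, 0.281, 0.2131]
orientation: [3.142, 0.0, 0.788]
force: [-0.4, -0.8, -0.7]
width: 0.214
grip_force: 29.4
t 27.35 at [0.5659 0.281  0.2131] rpy [1.800e+02 1.000e-02 4.514e+01] F [-0.4 -0.8 -0.7] w 0.214
 turn w(total) [0.     0.0001 0.0002] then shift(total) [ 0.002  -0.0015  0.2862]
```

```bash
python3 -m inch '[{"tx":0.002,"ty":-0.0015,"tz":0.03,"wx":0,"wy":0,"wz":0,"fingers":-1},{"tx":0,"ty":0,"tz":0.06,"wx":0,"wy":0,"wz":0,"fingers":-1},{"tx":0,"ty":0,"tz":0.06,"wx":0,"wy":0,"wz":0,"fingers":-1},{"tx":0,"ty":0,"tz":0.05,"wx":0,"wy":0,"wz":0,"fingers":-1},{"tx":0,"ty":0,"tz":0.04,"wx":0,"wy":0,"wz":0,"fingers":-1},{"tx":0,"ty":0,"tz":0.03,"wx":0,"wy":0,"wz":0,"fingers":-1},{"tx":0,"ty":0,"tz":0.008,"wx":0,"wy":0,"wz":0,"fingers":-1},{"tx":0,"ty":0,"tz":0,"wx":0,"wy":0,"wz":0,"fingers":-1},{"tx":0,"ty":0,"tz":0,"wx":0,"wy":0,"wz":0,"fingers":-1}]'
python3 - <<'E'
from lidfit import *
go([.5661,.2822,.0632],45.1)
E
```

```text
clock: 28.25
position: [0.5674, 0.2829, 0.0753]
orientation: [3.141, -0.003, 0.787]
force: [0.7, -1.0, -0.2]
width: 0.22
grip_force: 29.4
t 28.25 at [0.5674 0.2829 0.0753] rpy [ 1.7996e+02 -1.4000e-01  4.5070e+01] F [ 0.7 -1.  -0.2] w 0.22
 turn w(total) [ 0.0002 -0.0008 -0.0002] then shift(total) [-0.0028 -0.0009  0.0242]
```

```bash
python3 -m inch '[{"tx":-0.002,"ty":-0.0005,"tz":0.01,"wx":0,"wy":0,"wz":0,"fingers":-1},{"tx":0,"ty":0,"tz":0.007,"wx":0,"wy":0,"wz":0,"fingers":-1},{"tx":0,"ty":0,"tz":0.003,"wx":0,"wy":0,"wz":0,"fingers":-1},{"tx":0,"ty":0,"tz":0.002,"wx":0,"wy":0,"wz":0,"fingers":-1},{"tx":0,"ty":0,"tz":0,"wx":0,"wy":0,"wz":0,"fingers":-1}]'
```

```text
clock: 28.75
position: [0.5659, 0.2828, 0.0635]
orientation: [3.142, -0.001, 0.787]
force: [-0.2, -1.1, 1.5]
width: 0.215
grip_force: 29.6
```

```bash
python3 -m inch '[{"tx":0,"ty":0,"tz":0.001,"wx":0,"wy":0,"wz":0,"fingers":-1},{"tx":0,"ty":0,"tz":0.0005,"wx":0,"wy":0,"wz":0,"fingers":-1},{"tx":0,"ty":0,"tz":0,"wx":0,"wy":0,"wz":0,"fingers":-1}]'
```

```text
clock: 29.05
position: [0.5659, 0.2828, 0.0634]
orientation: [3.141, -0.002, 0.787]
force: [-2.8, -2.3, 6.0]
width: 0.216
grip_force: 30.1
```

```bash
python3 -m inch '[{"tx":0,"ty":0,"tz":-0.001,"wx":0,"wy":0,"wz":0,"fingers":-1},{"tx":0,"ty":0,"tz":0,"wx":0,"wy":0,"wz":0,"fingers":-0.45},{"tx":0,"ty":0,"tz":0,"wx":0,"wy":0,"wz":0,"fingers":-0.45},{"tx":0,"ty":0,"tz":0,"wx":0,"wy":0,"wz":0,"fingers":-0.45},{"tx":0,"ty":0,"tz":-0.02,"wx":0,"wy":0,"wz":0,"fingers":-0.45},{"tx":0,"ty":0,"tz":-0.06,"wx":0,"wy":0,"wz":0,"fingers":-0.45},{"tx":0,"ty":0,"tz":-0.09,"wx":0,"wy":0,"wz":0,"fingers":-0.45},{"tx":0,"ty":0,"tz":-0.09,"wx":0,"wy":0,"wz":0,"fingers":-0.45},{"tx":0,"ty":0,"tz":-0.05,"wx":0,"wy":0,"wz":0,"fingers":-0.45},{"tx":-0.05,"ty":0.05,"tz":0,"wx":0,"wy":0,"wz":0,"fingers":-0.45},{"tx":-0.05,"ty":0.06,"tz":0,"wx":0,"wy":0,"wz":0,"fingers":-0.45},{"tx":-0.05,"ty":0.06,"tz":0,"wx":0,"wy":0,"wz":0,"fingers":-0.45}]'
python3 -m inch '[{"tx":-0.05,"ty":0.06,"tz":0,"wx":0,"wy":0,"wz":0,"fingers":-0.45},{"tx":-0.05,"ty":0.06,"tz":0,"wx":0,"wy":0,"wz":0,"fingers":-0.45},{"tx":-0.05,"ty":0.06,"tz":0,"wx":0,"wy":0,"wz":0,"fingers":-0.45},{"tx":-0.05,"ty":0.06,"tz":0,"wx":0,"wy":0,"wz":0,"fingers":-0.45},{"tx":-0.02,"ty":0.03,"tz":0,"wx":0,"wy":0,"wz":0,"fingers":-0.45},{"tx":0,"ty":0,"tz":0,"wx":0,"wy":0,"wz":0,"fingers":-0.45},{"tx":0,"ty":0,"tz":0,"wx":0,"wy":0,"wz":0,"fingers":-0.45}]'
python3 - <<'E'
from lidfit import *
a=snap('top','top3.png');im=a['image'];hsv=cv2.cvtColor(im,cv2.COLOR_RGB2HSV)
m=((hsv[...,0]>105)&(hsv[...,0]<128)&(hsv[...,1]>130)).astype(np.uint8);m[:,:145]=0;m[:,225:]=0;m[:150]=0;m[230:]=0
m=cv2.morphologyEx(m,cv2.MORPH_CLOSE,np.ones((5,5)))
n,l,st,ce=cv2.connectedComponentsWithStats(m)
for i in range(1,n):
    if st[i,4]>80:
        pts=np.argwhere(l==i)[:,::-1];print(ce[i],cv2.minAreaRect(np.array([ray(a,p,.067)[:2]*1000 for p in pts],np.float32)),np.median([cloud(a)[v,u,2] for u,v in pts]))
cv2.imwrite('pics/crop3.png',cv2.resize(im[120:270,110:480,::-1],None,fx=2.1,fy=2.1,interpolation=cv2.INTER_CUBIC))
b=snap('scene');C=cloud(b);Q=C.reshape(-1,3)
print('lid',fit(Q[Q[:,2]<.1],.006,.0155,.08,(.505,-.282)),'base',fit(Q,.084,.0945,.08,(.5522,.2955),.006))
for q,z,r,c in(('reagent',.151,.0145,(.420,.313)),('saline',.161,.0135,(.542,.156)),('specimen',.064,.019,(.565,.43)),('stain',.06,.02,(.699,.286))):
    P=Q[(abs(Q[:,2]-z+.004)<.006)&(np.hypot(*(Q[:,:2]-c).T)<.03)];print(q,((P.max(0)+P.min(0))/2).round(3))
E
```

```text
clock: 30.25
position: [0.5731, 0.1688, 0.2192]
orientation: [3.141, -0.003, 0.789]
force: [0.7, -0.5, 0.9]
width: 0.28
grip_force: 0.0
clock: 30.95
position: [0.5911, -0.0032, 0.218]
orientation: [-3.141, -0.002, 0.786]
force: [0.3, 0.2, -0.4]
width: 0.276
grip_force: 0.0
[191.28571429 184.79591837] ((565.5001220703125, 281.87469482421875), (69.1199722290039, 18.125640869140625), 44.92900466918945) 0.06674929822239539
[178.58333333 196.1875    ] ((538.413818359375, 310.2582092285156), (68.79410552978516, 17.949071884155273), 45.160919189453125) 0.0665814973570607
lid (array([ 0.5058, -0.2844]), 180, np.float64(0.0046)) base (array([0.5528, 0.2952]), 317, np.float64(0.0026))
reagent [0.42  0.314 0.147]
saline [0.543 0.157 0.157]
specimen [0.565 0.43  0.06 ]
stain [0.7   0.285 0.056]
```

View pics/crop3.png

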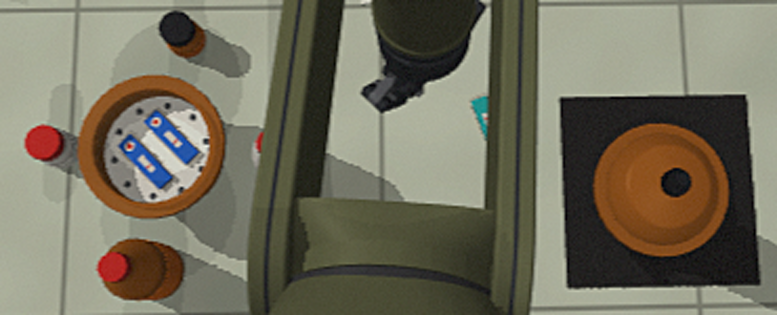

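Both cassettes (crop 145,162 and 172,137) lie flat and parallel, 0.2° apart in yaw and about 1 mm out of level, with both wells at the same end. The lid stands in the middle of the mat (661,190), and the base and bottles are unmoved.

```bash
python3 -c "
from workcell import *
print(finish_job())"
```

```text
the job is handed in; nothing more can be done
None
```

The job is handed in at about 31 s: the lid was slid about 3 cm, lifted off level and set in the middle of the mat. Both blue cassettes lie side by side on the plate with wells at the same end, and the final check showed the base and four bottles and jars unmoved.

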